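# Clear a jammed vial from the slanted perfume dispenser

## Robot

A 6-joint arm with a two-finger parallel gripper is mounted at the origin on the work surface. World frame = base frame: x ahead of the robot, y to its left, z up, the work surface at z = 0. Lengths are in m, angles in degrees, forces in N, time in s.
With the tool pointing down it reaches from about 0.35 to 0.875 m from the base axis. Payload 4.2 kg.
Tool frame: the origin (TCP) lies midway between the tips of the shut fingers; the grasp point (between the pads) lies 19 mm behind it; z points along the fingers, y is the line along which they close (so a half turn about z gives the same grasp; the last joint's range is limited). The gripper opens to 87 mm and grips with 3 to 60 N. Pads are 19 mm wide; open, the fingers measure 117 mm over their backs; the gripper's body (75 mm by 190 mm) begins 51 mm behind the grasp point.
Start: joints at [79.274, 22.042, 0.453, 0, -68.411, -14.817], TCP at [0.269, 0.564, 0.223] pointing down, gripper open.
Joint ranges: [-179.83, 179.83], [-69.29, 118.12], [-61.27, 80.66], [-181.25, 117.63], [-171.15, -9.14], [-177.46, 177.46]. Speed limits (degrees/s): [159.86, 159.86, 180, 180, 180, 180].

## Interface

Orientations are given as a 3x3 rotation matrix whose columns are the frame's x, y, z axes.
In Python, from station import r, cams gives the robot as it stands.
- The arm moves only by the tool play_rows, never from a script. Its argument "commands" is text: rows parted by semicolons, each of 6 numbers parted by spaces: the shift along the world's x, y, z normalised to -1 to 1, where 1 is 30 mm, then the turn, a rotation vector about the world's x, y, z normalised to -1 to 1, where 1 is 0.15 rad. A call has 1 to 20 rows; each row shifts and turns the commanded pose from where the row before left it; what a row does not reach is not made up. A row lasts 1/10 s, in which the tool goes at most 50 mm and 8.59 degrees, less where a joint would pass 70% of its speed; a pose out of reach is approached as far as the arm can. A call with a number of a shift or a turn outside -1 to 1 is refused whole. A call with a gripper value outside its range is refused whole. "grip" is the finger opening in mm, from 0 to 87, set as the call begins (left out, the last holds). The fingers move at their own pace and stop on an object; the grip force is fixed at half the most. Time passes only in rows, so rows that do not move let the fingers close. It gives the time, the measured TCP pose, the force, the opening and the grip force at its end, in the units of the state.
- r.sense(): the state, without advancing time (a new reading comes with each control period).
- cams.capture(name): name is "scene" or "top"; returns (picture, depth): 480x640x3 uint8, blue, green, red; 480x640 float32, m along the optical axis (not along the pixel's ray), 0 where there is no reading.
- cams.camera_info(name): a dict with "mtx" (3x3 intrinsics, pixels), "R" (3x3) and "t" (3): a world point X has camera coordinates R X + t. Camera axes: x right, y down, z forward; pixel columns grow to the right and rows downward; lengths in m; the calibration is good to about 2 mm. A picture is of the moment at which its call begins. camera_info takes no time and is no camera call.
- r.finish_job(): hands the job in; it is judged then, once.
The state is a dict: "time_s": time; "joints": joint angles; "joint_velocities": joint speeds; "effort": joint torques, N m; "tcp_pos": TCP position; "ee_rot": TCP orientation; "wrist_force": force on the tool from outside, world axes, zero at the start; "moment": the same for the moment, N m; "gripper_width": opening from 0.0 (shut) to 1.0 (fully open); "gripper_force": force on a finger pad.
Only numpy, scipy, OpenCV 4.12 (cv2) and the standard library are available. Lean on these libraries where they do the work, as an engineer would, in place of code of your own. Each camera call takes 0.05 s, during which the arm holds its last target. There are 200 camera calls.

## Task

A perfume vial is jammed in one lane of the slanted plywood dispenser. Draw the blue-handled clearing rod out of its holder on the stand, push the vial with it down through that lane until it comes out of the lower end and lies in the open tray against the stop, then slide the rod fully back into its holder. Leave the vial in the other lane, the oil bottle, the honey jar and the tin where they are.

Things in the scene. Friction and masses are not known exactly. Their poses are not given: they have to be found in the camera images.
- stand: The plywood stand, fixed: base board 185 x 190 mm, stepped cheeks 6 mm thick either side. On it stand side by side, 50 mm apart and in any order, two lanes and the rod holder, parallel, all leaning 32 degrees from vertical, running down and away from the robot, mouths level at 195 mm over the table. Only the rod's handle stands above the mouths. Origin: on the table under the middle mouth.
- lane_jam: Plywood lane with the jammed vial: square sleeve, inside 22 mm, outside 32 mm. Origin: centre of the upper mouth, on the axis. z points up along the sleeve, out of the mouth; x square to it, up and away from the robot, to the clear slotted cover; y level, across. Sleeve from z = 0 to -110 mm; below it the open tray (same floor, low walls, no cover) down to the stop at z = -190 mm.
- lane_jam_spring (a joint): Steel leaf spring on the clear cover of lane_jam: through a 10 mm slot its dimple presses the vial to the floor at z = -75 mm with about 9 N, so the vial stays put and takes 6 to 12 N to push. Once the vial's upper end is past it the vial slides into the tray by itself. Value in m: about -0.001 on the vial, -0.002 with none (dimple then 5 mm from the axis, and it yields).
- lane_free: The other lane, the same in all, the spare vial lying in its tray and its sleeve empty. Origin and axes as for lane_jam.
- holder: The rod's holder: a darker square wooden sleeve, inside 16 x 16 mm, outside 26 mm, 90 mm long, open at both ends, parallel to the lanes, fixed. Origin: centre of its upper mouth; z up along the sleeve, out of the mouth; x and y as for the lanes.
- rod_handle (a point): Clearing rod, 60 g: round wooden shaft 12 mm thick, 112 mm long, below a round blue handle 26 mm thick, 60 mm long. This point: centre of the handle, 142 mm from the tip; z runs from tip to handle. At the start the rod is home in its holder: shaft inside, the handle's flat shoulder (112 mm from the tip) resting on the holder's mouth.
- rod_tip (a point): The centre of the shaft's free end, the same rod; z as for rod_handle.
- vial_center (a point): Centre of the jammed roll-on perfume vial: amber glass, gold cap, a cylinder 18 mm thick, 70 mm long, 35 g, lying on the lane's floor, cap to the mouth. Its upper end is 20 to 45 mm below the mouth at the start; in the tray against the stop its centre lies at z = -155 mm, x = -2 mm of lane_jam. z runs along it to the cap.
- spare_center (a point): Centre of the spare vial, the same kind, lying in the tray of lane_free. Leave alone.
- oil: Green glass olive oil bottle with green cap, 60 mm thick, 205 mm tall, standing on the table beside the stand; origin at its underside. Leave alone.
- honey: Honey jar with brass lid, 66 mm thick, 78 mm tall, standing on the table beside the stand; origin at its underside. Leave alone.
- tin: Flat round tin with red lid, 64 mm thick, 38 mm tall, standing on the table beside the stand; origin at its underside. Leave alone.
Not all that is in view belongs to the job. Of the things that look like the part that bears rod_handle, the smallest one is meant.

How it is judged:
By the outcome, as a careful person would: the job done as asked, in the order asked, and still so for the second after the job is handed in, with the robot touching nothing.
It also fails if it takes over 72 s, if anything falls off the work surface, if the arm or the gripper's body presses on something with over 40 N, if the wrist force passes 120 N, or if a joint passes its speed limit or range.

## Working session

There is one attempt and no reset: what is moved stays moved. The work goes in short steps, Python scripts to look and compute and a tool call to move; the robot and the scene stay as the last step left them, time stands still between calls to the robot, and variables do not carry over. Pictures are saved under pics/ and viewed, at most 10 in all, crops included, and the job is handed in when it is done.

Besides the shell and the picture viewer there is one more tool, called as name(argument=value, ...) on one line, values as JSON. play_rows: Moves the arm, as the interface text tells. Scaled input: -1 to 1 covers 30 mm each way for a shift and 0.15 rad each way for a turn. Its arguments: {"type":"object","properties":{"commands":{"type":"string"},"grip":{"type":"number"}},"required":["commands"]}

```bash
mkdir -p pics
python3 - <<'E'
from station import r,cams
import cv2,numpy as np
for n in("scene","top"):
    p,d=cams.capture(n); cv2.imwrite(f"pics/{n}0.png",p); np.save(f"{n}0.npy",d)
    i=cams.camera_info(n); print(n,np.round(i["mtx"],1).tolist(),np.round(i["R"],3).tolist(),np.round(i["t"],3).tolist())
s=r.sense(); print(s["time_s"],s["tcp_pos"],np.round(s["ee_rot"],3).tolist(),s["wrist_force"])
E
```

```text
scene [[489.3, 0.0, 316.0], [0.0, 489.3, 239.9], [0.0, 0.0, 1.0]] [[-0.094, 0.995, 0.018], [0.692, 0.078, -0.718], [-0.716, -0.055, -0.696]] [-0.009, -0.351, 1.477]
top [[492.3, 0.0, 320.1], [0.0, 492.3, 239.0], [0.0, 0.0, 1.0]] [[0.002, -1.0, 0.006], [-0.995, -0.002, -0.097], [0.097, -0.006, -0.995]] [0.06, 0.662, 1.161]
0.1 [0.26923652 0.56345667 0.22157335] [[0.902, -0.431, -0.001], [-0.431, -0.902, -0.002], [0.0, 0.002, -1.0]] [ 0.38650562 -0.14902264 -0.25996137]
```

View pics/scene0.png

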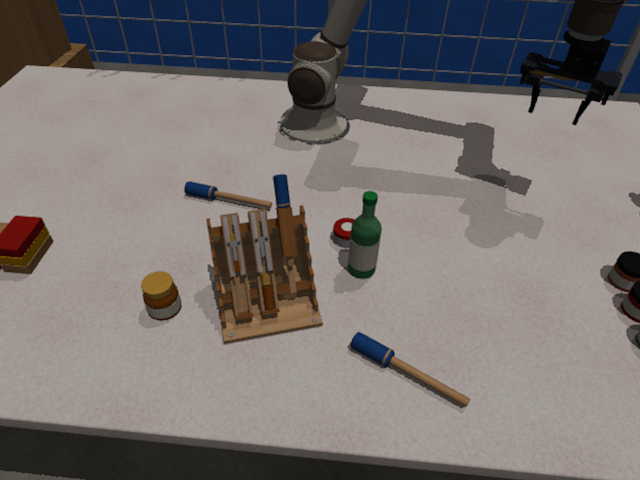

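View pics/top0.png

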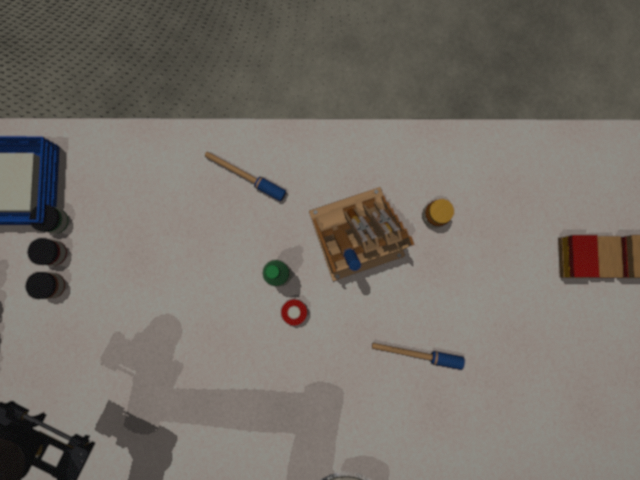

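The blue-handled rod in the holder is at scene (282,190) and top (352,259). A vial lies in the middle lane's tray at scene (267,292). The lane at -y, scene (233,240), seems to hold the jammed vial. Next I'll fit the pose and overlay it.

```bash
cat > h.py <<'E'
import numpy as np,cv2
from station import r,cams
a=np.radians(32)
def frame(yaw):
    c,s=np.cos(yaw),np.sin(yaw)
    z=np.array([-np.sin(a)*c,-np.sin(a)*s,np.cos(a)]); x=np.array([np.cos(a)*c,np.cos(a)*s,np.sin(a)])
    return np.c_[x,np.cross(z,x),z]
def proj(n,P):
    i=cams.camera_info(n); q=np.atleast_2d(P)@i["R"].T+i["t"]; q=q@i["mtx"].T; return q[:,:2]/q[:,2:]
def cloud(n,d):
    i=cams.camera_info(n); v,u=np.mgrid[:480,:640]; m=i["mtx"]
    q=np.dstack([(u-m[0,2])/m[0,0]*d,(v-m[1,2])/m[1,1]*d,d]); return (q-i["t"])@i["R"]
E
cat > fit.py <<'E'
from h import *
from scipy.optimize import least_squares
pts=[];C={}
for n,box in(("scene",(165,215,265,300)),("top",(240,280,335,370))):
    p=cv2.imread(f"pics/{n}0.png"); d=np.load(n+"0.npy"); X=cloud(n,d); C[n]=(p,X,d)
    hsv=cv2.cvtColor(p,cv2.COLOR_BGR2HSV); m=cv2.inRange(hsv,(105,120,40),(130,255,255))>0
    b=np.zeros_like(m); b[box[0]:box[1],box[2]:box[3]]=1; m&=b&(d>0)
    Q=X[m]; Q=Q[Q[:,2]>.17]; print(n,len(Q),Q.mean(0).round(4),Q[:,2].min().round(3),Q[:,2].max().round(3)); pts.append(Q)
Q=np.vstack(pts)
def res(v,Q=Q):
    F=frame(v[2]); o=np.array([v[0],v[1],.195]); L=(Q-o)@F
    rr=np.hypot(L[:,0],L[:,1]); q=np.c_[rr-.013,np.abs(L[:,2]-.03)-.03]
    return np.linalg.norm(np.maximum(q,0),axis=1)+np.minimum(q.max(1),0)
for k in (pts[0],pts[1],Q):
    s=least_squares(lambda v:res(v,k),[Q[:,0].mean(),Q[:,1].mean(),.3],loss="soft_l1",f_scale=.002)
    print(s.x.round(4),np.degrees(s.x[2]).round(2),np.median(np.abs(res(s.x,k))))
# base board edge yaw from top: stand points
X=C["top"][1]; w=X[180:290,300:420].reshape(-1,3); f=w[(w[:,2]>.004)&(w[:,2]<.3)]
rect=cv2.minAreaRect((f[:,:2]*1000).astype(np.float32)); print("rect",rect)
v=s.x;F=frame(v[2]);o=np.array([v[0],v[1],.195]); np.savez("fit.npz",v=v)
for n,c in(("scene",(200,340,165,345)),("top",(300,420,180,290))):
    p=C[n][0][c[2]:c[3],c[0]:c[1]]; k=4 if n=="scene" else 5; im=cv2.resize(p,None,fx=k,fy=k,interpolation=cv2.INTER_CUBIC)
    def dr(A,col):
        uv=((proj(n,A)-[c[0],c[2]]+.5)*k*8).astype(np.int32); cv2.polylines(im,[uv],True,col,1,cv2.LINE_AA,3)
    for j,col in((0,(255,255,0)),(1,(0,255,0)),(2,(0,0,255))):
        oo=o-F[:,1]*.05*j; h=.013 if j==0 else .016
        for z in((0,-.09) if j==0 else(0,-.075,-.11,-.19)):
            dr(np.array([oo+F@[sx*h,sy*h,z] for sx,sy in((1,1),(1,-1),(-1,-1),(-1,1))]),col)
    cv2.imwrite(f"pics/{n}_ov.png",im[:600])
    print(im.shape)
E
python3 fit.py
```

```text
scene 357 [ 0.6101 -0.      0.2261] 0.195 0.251
top 194 [ 0.6013 -0.001   0.2375] 0.21 0.252
[0.6386 0.0152 0.5017] 28.75 0.002960797900857459
[0.6195 0.0031 0.3894] 22.31 0.0007687179530516328
[0.6172 0.0026 0.343 ] 19.65 0.0011809044120715956
rect ((677.89892578125, -36.64997863769531), (272.44464111328125, 295.8822021484375), 0.10356394201517105)
(720, 560, 3)
(550, 600, 3)
```

```bash
python3 -c "
import cv2
a=cv2.imread('pics/scene_ov.png')[:,:];b=cv2.imread('pics/top_ov.png')
import numpy as np
a=cv2.resize(a,None,fx=.9,fy=.9)
cv2.imwrite('pics/s1.png',a)"
```

```text
(no output)
```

View pics/scene_ov.png

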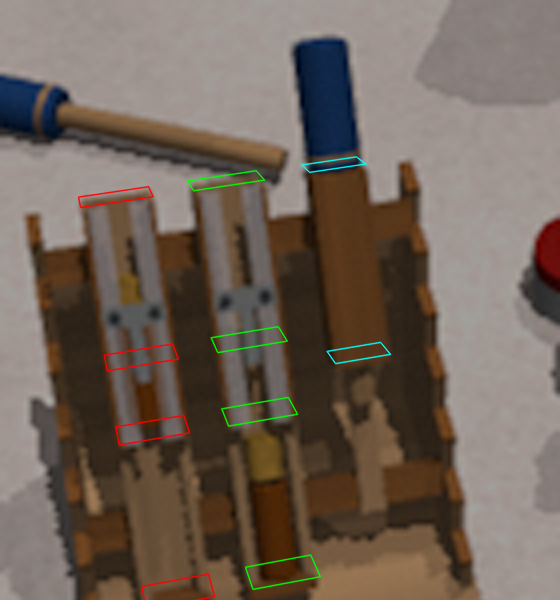

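View pics/top_ov.png

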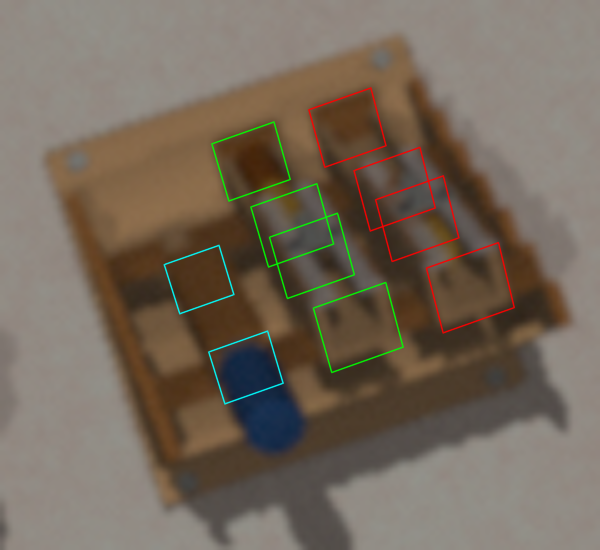

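The overlay agrees to about 1–2 px. The amber and gold vial is under the cover of the -y lane (red), and the spare lies in the middle lane's tray (green). Next I'll refine yaw from the base edges and plan the grasp.

```bash
cat > plan.py <<'E'
from h import *
exec(open("fit.py").read().split("# base board")[0].replace("print","(lambda *a:0)"))
def dep(n,uv,z):
    i=cams.camera_info(n); d=i["R"].T@np.linalg.solve(i["mtx"],[*uv,1]); c=-i["R"].T@i["t"]; return c+d*(z-c[2])/d[2]
T=[dep("top",p,.01) for p in((309,211),(381,187.6),(333.6,281))]; S=[dep("scene",p,.01) for p in((223,335),(321,322))]
e=lambda a,b:(np.linalg.norm(b-a).round(4),np.degrees(np.arctan2(*(b-a)[1::-1])).round(2))
print(e(T[1],T[0]),e(T[2],T[0]),e(S[0],S[1]),np.round(T,3).tolist(),np.round(S,3).tolist())
for yw in(17,18,19,20):
  for k in(pts[0],pts[1],Q):
    g=lambda v:res([v[0],v[1],np.radians(yw)],k)
    s=least_squares(g,[.617,.003],loss="soft_l1",f_scale=.002); print(yw,s.x.round(4),s.cost)
E
python3 plan.py
```

```text
(np.float64(0.1891), np.float64(108.35)) (np.float64(0.1834), np.float64(19.4)) (np.float64(0.1862), np.float64(105.34)) [[0.734, 0.089, 0.01], [0.794, -0.091, 0.01], [0.561, 0.028, 0.01]] [[0.784, -0.091, 0.01], [0.735, 0.088, 0.01]]
17 [0.6165 0.0015] 0.00027425561131327105
17 [0.6201 0.0014] 0.00012708381774544146
17 [0.6174 0.0018] 0.0006062342971780056
18 [0.6164 0.0018] 0.0002732973484420368
18 [0.62   0.0017] 0.00012525455028051085
18 [0.6173 0.0021] 0.0006036451788489006
19 [0.6163 0.002 ] 0.00027340080746735793
19 [0.6199 0.002 ] 0.00012351198462826147
19 [0.6172 0.0024] 0.0006019036172977254
20 [0.6162 0.0023] 0.00027475551579336067
20 [0.6198 0.0024] 0.00012234061628456255
20 [0.6171 0.0027] 0.0006016987475996934
```

```bash
cat >> h.py <<'E'
from scipy.spatial.transform import Rotation as Ro
yaw=np.radians(18.5); F=frame(yaw); H=np.array([.618,.002,.195])
E
python3 - <<'E'
from h import *
s=r.sense(); R0=np.array(s["ee_rot"]); p=np.array(s["tcp_pos"])
u=F[:,2]; print("F",F.round(4).tolist())
for sg in(1,-1):
    y=sg*F[:,1]; z=-u; R=np.c_[np.cross(y,z),y,z]; v=Ro.from_matrix(R@R0.T).as_rotvec(); print(sg,v.round(4),(v/.15).round(3),np.linalg.norm(v))
for off in(.075,0):
    g=H+u*(.03-.019+off); print(off,g.round(4),((g-p)/.03).round(3))
E
```

```text
F [[0.8042, -0.3173, -0.5025], [0.2691, 0.9483, -0.1681], [0.5299, -0.0, 0.848]]
1 [ 0.7091 -0.0461 -2.2971] [  4.727  -0.308 -15.314] 2.404528125481205
-1 [-0.0332 -0.5712  0.7489] [-0.222 -3.808  4.993] 0.9424624801418767
0.075 [ 0.5748 -0.0125  0.2679] [ 10.185 -19.197   1.545]
0 [6.125e-01 2.000e-04 2.043e-01] [ 11.441 -18.777  -0.575]
```

play_rows(commands="0 0 1 0 0 0;0 0 1 0 0 0;0 0 1 0 0 0;0 0 1 0 0 0;0.7 -0.9 0 0 0 0;0.7 -0.9 0 0 0 0;0.7 -0.9 0 0 0 0;0.7 -0.9 0 0 0 0;0.7 -0.9 0 -0.016 -0.272 0.357;0.7 -0.9 0 -0.016 -0.272 0.357;0.7 -0.9 0 -0.016 -0.272 0.357;0.7 -0.9 0 -0.016 -0.272 0.357;0.7 -0.9 0 -0.016 -0.272 0.357;0.7 -0.9 0 -0.016 -0.272 0.357;0.7 -0.9 0 -0.016 -0.272 0.357;0.7 -0.9 0 -0.016 -0.272 0.357;0.7 -0.9 0 -0.016 -0.272 0.357;0.7 -0.9 0 -0.016 -0.272 0.357;0 -0.9 0 -0.016 -0.272 0.357;0 -0.9 0 -0.016 -0.272 0.357", grip=52)

```text
time_s: 2.1
tcp_pos: [0.5634, 0.1305, 0.3415]
ee_rot: [[0.868, 0.216, 0.447], [0.18, -0.976, 0.123], [0.462, -0.026, -0.886]]
wrist_force: [0.6, 0.1, -0.2]
gripper_width: 0.599
gripper_force: 0.0
```

play_rows(commands="0 -0.9 0 -0.016 -0.272 0.357;0 -0.9 0 -0.016 -0.272 0.357;0 0 0 0 0 0;0 0 0 0 0 0;0 0 0 0 0 0")

```text
time_s: 2.6
tcp_pos: [0.5636, 0.0784, 0.3425]
ee_rot: [[0.804, 0.319, 0.502], [0.27, -0.948, 0.17], [0.53, -0.001, -0.848]]
wrist_force: [0.4, 0.3, 0.4]
gripper_width: 0.604
gripper_force: 0.0
```

```bash
cat > st.py <<'E'
from h import *
import sys
s=r.sense(); R0=np.array(s["ee_rot"]); p=np.array(s["tcp_pos"])
y=-F[:,1]; z=-F[:,2]; R=np.c_[np.cross(y,z),y,z]
print("t",s["time_s"],"p",p.round(4),"rotleft/.15",(Ro.from_matrix(R@R0.T).as_rotvec()/.15).round(3),"F",np.round(s["wrist_force"],1),"w",round(s["gripper_width"]*87,1),"j",np.round(s["joints"],1))
L=F.T@(p-H); print("TCP in holder frame mm",(L*1000).round(1))
for off in(.075,0):
    g=H+F[:,2]*(.011+off); print(off,((g-p)/.03).round(3))
E
python3 st.py
```

```text
t 2.6 p [0.5636 0.0784 0.3425] rotleft/.15 [-0.005 -0.005 -0.014] F [0.4 0.3 0.4] w 52.5 j [ 26.4  -2.6 -21.9   6.5 -39.1  78.3]
TCP in holder frame mm [ 54.9  89.7 139.5]
0.075 [ 0.373 -3.028 -2.484]
0 [ 1.629 -2.608 -4.604]
```

play_rows(commands="0.09 -0.757 0 0 0 0;0.09 -0.757 0 0 0 0;0.09 -0.757 0 0 0 0;0.1 -0.757 0 0 0 0;0 0 -0.8 0 0 0;0 0 -0.8 0 0 0;0 0 -0.88 0 0 0;0 0 0 0 0 0;0 0 0 0 0 0;0 0 0 0 0 0")

```text
time_s: 3.6
tcp_pos: [0.5758, -0.0123, 0.2701]
ee_rot: [[0.802, 0.32, 0.504], [0.271, -0.947, 0.17], [0.532, 0.0, -0.847]]
wrist_force: [-0.8, 0.4, 0.4]
gripper_width: 0.596
gripper_force: 0.0
```

```bash
python3 st.py
python3 - <<'E'
from h import *
p,d=cams.capture("scene"); q,d2=cams.capture("top")
a=cv2.resize(p[110:270,200:360],None,fx=3.6,fy=3.6,interpolation=2); cv2.imwrite("pics/pre.png",a)
E
```

```text
t 3.6 p [ 0.5758 -0.0123  0.2701] rotleft/.15 [-0.006  0.018 -0.02 ] F [-0.8  0.4  0.4] w 51.8 j [ 13.2   2.2 -23.4  -5.4 -32.5  99.2]
TCP in holder frame mm [ 2.  -0.1 87.3]
0.075 [-0.034 -0.006 -0.074]
0 [ 1.222  0.414 -2.194]
```

View pics/pre.png

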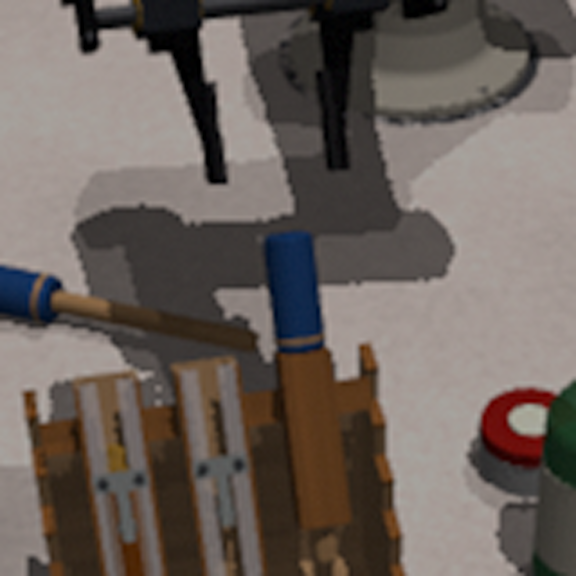

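The gripper straddles the handle axis: fingertips are at (217,180) and (337,168), the handle top is at (290,238), and the fingers sit about 1.5 mm too far to -y. I'll correct that, descend and close.

play_rows(commands="0.2 0.077 -0.366 0 0 0;0.2 0.077 -0.366 0 0 0;0.2 0.077 -0.366 0 0 0;0.2 0.077 -0.366 0 0 0;0.2 0.077 -0.366 0 0 0;0.2 0.077 -0.366 0 0 0;0 0 0 0 0 0;0 0 0 0 0 0;0 0 0 0 0 0")

```text
time_s: 4.6
tcp_pos: [0.6108, 0.0009, 0.2029]
ee_rot: [[0.803, 0.319, 0.503], [0.27, -0.948, 0.17], [0.531, -0.001, -0.848]]
wrist_force: [0.3, 0.3, 0.5]
gripper_width: 0.599
gripper_force: 0.0
```

play_rows(commands="0 0 0 0 0 0;0 0 0 0 0 0;0 0 0 0 0 0;0 0 0 0 0 0;0 0 0 0 0 0;0 0 0 0 0 0;0 0 0 0 0 0;0 0 0 0 0 0", grip=15)

```text
time_s: 5.4
tcp_pos: [0.6106, 0.0009, 0.2025]
ee_rot: [[0.804, 0.319, 0.502], [0.27, -0.948, 0.17], [0.53, -0.001, -0.848]]
wrist_force: [-1.7, 0.3, 1.9]
gripper_width: 0.295
gripper_force: 30.0
```

```bash
python3 st.py
```

```text
t 5.4 p [0.6106 0.0009 0.2025] rotleft/.15 [-0.006 -0.001 -0.013] F [-1.7  0.3  1.9] w 25.7 j [ 13.8   9.7 -25.1  -6.5 -23.5 100. ]
TCP in holder frame mm [-2.3  1.3 10.3]
0.075 [-1.194 -0.446  2.181]
0 [ 0.062 -0.026  0.061]
```

play_rows(commands="-0.1675 -0.056 0.2827 0 0 0;-0.1675 -0.056 0.2827 0 0 0;-0.1675 -0.056 0.2827 0 0 0;0 0 0 0 0 0")

```text
time_s: 5.8
tcp_pos: [0.5951, -0.0043, 0.2296]
ee_rot: [[0.803, 0.319, 0.504], [0.27, -0.948, 0.17], [0.532, -0.001, -0.847]]
wrist_force: [-0.3, 0.5, -0.7]
gripper_width: 0.291
gripper_force: 30.0
```

play_rows(commands="-0.1675 -0.056 0.2827 0 0 0;-0.1675 -0.056 0.2827 0 0 0;-0.1675 -0.056 0.2827 0 0 0;-0.1675 -0.056 0.2827 0 0 0;-0.1675 -0.056 0.2827 0 0 0;-0.1675 -0.056 0.2827 0 0 0;-0.1675 -0.056 0.2827 0 0 0;-0.1675 -0.056 0.2827 0 0 0;-0.1675 -0.056 0.2827 0 0 0;-0.1675 -0.056 0.2827 0 0 0;-0.1675 -0.056 0.2827 0 0 0;0 0 0 0 0 0;0 0 0 0 0 0;0 0 0 0 0 0")

```text
time_s: 7.2
tcp_pos: [0.54, -0.0226, 0.3203]
ee_rot: [[0.805, 0.319, 0.501], [0.27, -0.948, 0.17], [0.529, -0.001, -0.849]]
wrist_force: [-0.1, -0.3, -0.5]
gripper_width: 0.293
gripper_force: 30.0
```

```bash
python3 st.py
python3 - <<'E'
from h import *
p,d=cams.capture("scene")
im=cv2.resize(p[90:270,190:350],None,fx=3.3,fy=3.3,interpolation=2)
cv2.imwrite("pics/lift.png",im)
E
```

```text
t 7.2 p [ 0.54   -0.0226  0.3203] rotleft/.15 [-0.006 -0.011 -0.012] F [-0.1 -0.3 -0.5] w 25.5 j [ 12.9  -3.7 -21.9  -4.7 -40.2  98.4]
TCP in holder frame mm [ -2.9   1.5 149.6]
0.075 [ 1.158  0.336 -1.747]
0 [ 2.415  0.757 -3.867]
```

View pics/lift.png

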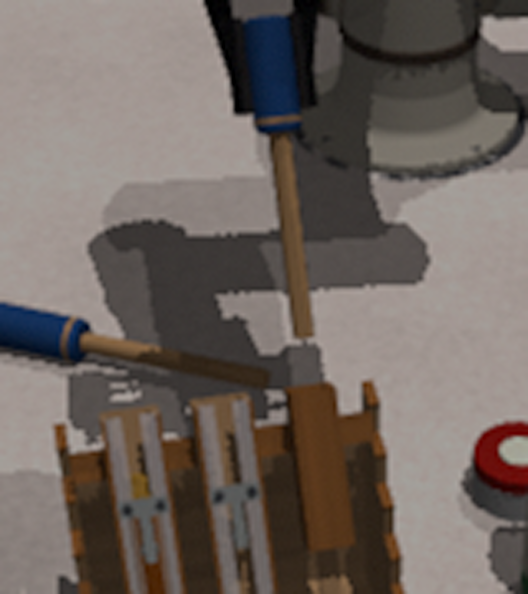

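The rod is out and parallel to the holder: its tip at (305,337) points at the mouth at (313,385). I'll shift 100 mm across to the jammed lane and lower until the tip is just above the mouth.

play_rows(commands="0.132 -0.395 0 0 0 0;0.132 -0.395 0 0 0 0;0.132 -0.395 0 0 0 0;0.132 -0.395 0 0 0 0;0.132 -0.395 0 0 0 0;0.132 -0.395 0 0 0 0;0.132 -0.395 0 0 0 0;0.134 -0.396 0 0 0 0;0 0 0 0 0 0;0.084 0.028 -0.141 0 0 0;0.084 0.028 -0.141 0 0 0;0.084 0.028 -0.141 0 0 0;0.084 0.028 -0.141 0 0 0;0 0 0 0 0 0;0 0 0 0 0 0;0 0 0 0 0 0")

```text
time_s: 8.85
tcp_pos: [0.5821, -0.114, 0.3044]
ee_rot: [[0.804, 0.319, 0.502], [0.27, -0.948, 0.17], [0.53, -0.001, -0.848]]
wrist_force: [-0.0, 0.1, 0.0]
gripper_width: 0.289
gripper_force: 30.0
```

```bash
python3 st.py
python3 - <<'E'
from h import *
p,d=cams.capture("scene"); q,d=cams.capture("top")
k=6
a=cv2.resize(p[165:255,195:261],None,fx=k,fy=k,interpolation=2); b=cv2.resize(q[205:295,350:416],None,fx=k,fy=k,interpolation=2)
cv2.imwrite("pics/mouth.png",np.hstack([a,b]))
E
```

```text
t 8.85 p [ 0.5821 -0.114   0.3044] rotleft/.15 [-0.005  0.001 -0.013] F [-0.   0.1  0. ] w 25.1 j [ -1.6   4.1 -12.4 -15.3 -44.2 118.4]
TCP in holder frame mm [ -2.1 -98.6 130.3]
0.075 [-0.245  3.385 -1.215]
0 [ 1.012  3.806 -3.335]
```

View pics/mouth.png

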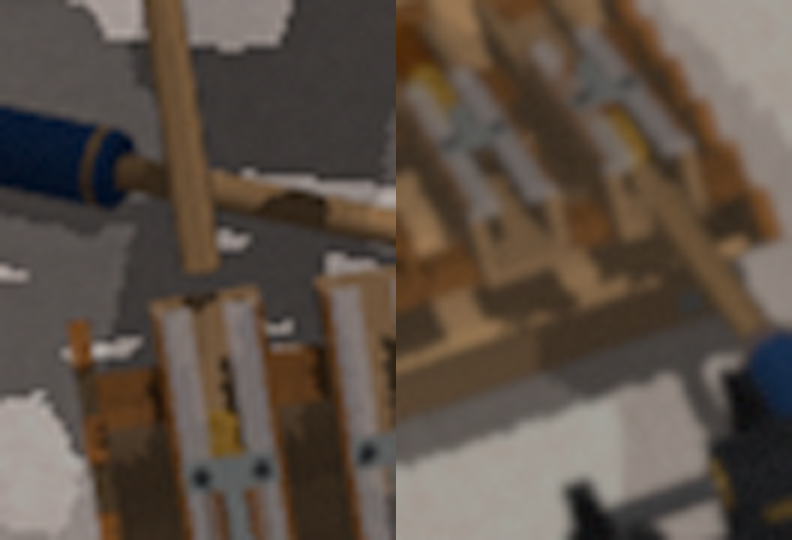

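The tip at (203,270) lines up with the lane mouth at (205,293), and the gold cap shows inside at (225,432). Inserting.

play_rows(commands="0.067 0.0224 -0.113 0 0 0;0.067 0.0224 -0.113 0 0 0;0.067 0.0224 -0.113 0 0 0;0.067 0.0224 -0.113 0 0 0;0.067 0.0224 -0.113 0 0 0;0.067 0.0224 -0.113 0 0 0;0.067 0.0224 -0.113 0 0 0;0 0 0 0 0 0")

```text
time_s: 9.75
tcp_pos: [0.596, -0.1092, 0.2795]
ee_rot: [[0.805, 0.319, 0.501], [0.27, -0.948, 0.17], [0.529, -0.002, -0.849]]
wrist_force: [0.9, -0.4, -0.9]
gripper_width: 0.295
gripper_force: 30.0
```

play_rows(commands="0.067 0.0224 -0.113 0 0 0;0.067 0.0224 -0.113 0 0 0;0.067 0.0224 -0.113 0 0 0;0.067 0.0224 -0.113 0 0 0;0.067 0.0224 -0.113 0 0 0;0.067 0.0224 -0.113 0 0 0;0.067 0.0224 -0.113 0 0 0")

```text
time_s: 10.45
tcp_pos: [0.6101, -0.1052, 0.2576]
ee_rot: [[0.803, 0.319, 0.503], [0.271, -0.948, 0.169], [0.53, 0.0, -0.848]]
wrist_force: [-3.9, -1.7, 4.6]
gripper_width: 0.295
gripper_force: 30.0
```

```bash
python3 st.py
```

```text
t 10.45 p [ 0.6101 -0.1052  0.2576] rotleft/.15 [ 0.002  0.004 -0.014] F [-3.9 -1.7  4.6] w 25.7 j [ -0.5   8.6 -13.8 -16.2 -38.2 119.2]
TCP in holder frame mm [ -2.  -99.2  75.1]
0.075 [-1.177  3.093  0.343]
0 [ 0.08   3.513 -1.777]
```

About 6 N along the axis, so the vial is moving. Continuing to a tip depth of about 100 mm.

play_rows(commands="0.067 0.0224 -0.113 0 0 0;0.067 0.0224 -0.113 0 0 0;0.067 0.0224 -0.113 0 0 0;0.067 0.0224 -0.113 0 0 0;0.067 0.0224 -0.113 0 0 0;0.067 0.0224 -0.113 0 0 0")

```text
time_s: 11.05
tcp_pos: [0.6222, -0.1015, 0.2372]
ee_rot: [[0.803, 0.319, 0.503], [0.271, -0.948, 0.169], [0.53, 0.001, -0.848]]
wrist_force: [-4.6, -3.1, 4.9]
gripper_width: 0.289
gripper_force: 30.0
```

play_rows(commands="0.067 0.0224 -0.113 0 0 0;0.067 0.0224 -0.113 0 0 0;0.067 0.0224 -0.113 0 0 0;0.067 0.0224 -0.113 0 0 0;0.067 0.0224 -0.113 0 0 0;0.067 0.0224 -0.113 0 0 0;0.067 0.0224 -0.113 0 0 0;0 0 0 0 0 0;0 0 0 0 0 0;0 0 0 0 0 0;0 0 0 0 0 0")

```text
time_s: 12.15
tcp_pos: [0.6363, -0.096, 0.2129]
ee_rot: [[0.804, 0.319, 0.502], [0.27, -0.948, 0.17], [0.53, -0.001, -0.848]]
wrist_force: [-0.5, -0.5, -0.4]
gripper_width: 0.291
gripper_force: 30.0
```

```bash
python3 st.py
python3 - <<'E'
from h import *
p,d=cams.capture("scene")
cv2.imwrite("pics/push.png",cv2.resize(p[160:350,195:340],None,fx=3.1,fy=3.1,interpolation=2))
E
```

```text
t 12.15 p [ 0.6363 -0.096   0.2129] rotleft/.15 [-0.006  0.001 -0.012] F [-0.5 -0.5 -0.4] w 25.3 j [  0.5  13.2 -14.3 -17.7 -33.  120.4]
TCP in holder frame mm [ -2.1 -98.7  22.4]
0.075 [-2.052  2.783  1.836]
0 [-0.796  3.204 -0.285]
```

View pics/push.png

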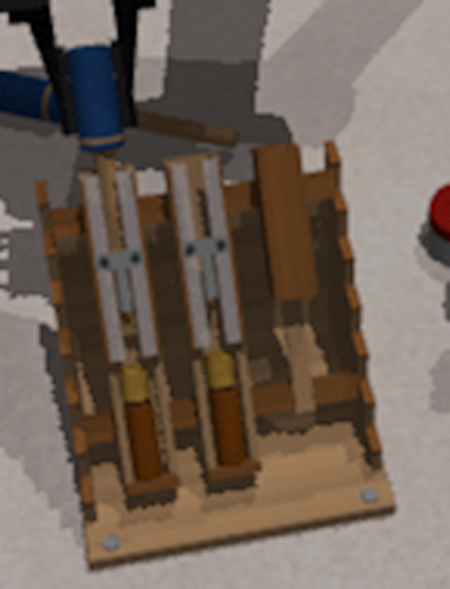

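The vial lies in the tray against the stop at (145,430), cap at (135,380), next to the untouched spare. Withdrawing the rod and moving back over the holder.

play_rows(commands="-0.142 -0.0476 0.239 0 0 0;-0.142 -0.0476 0.239 0 0 0;-0.142 -0.0476 0.239 0 0 0;-0.142 -0.0476 0.239 0 0 0;-0.142 -0.0476 0.239 0 0 0;-0.142 -0.0476 0.239 0 0 0;-0.142 -0.0476 0.239 0 0 0;-0.142 -0.0476 0.239 0 0 0;-0.142 -0.0476 0.239 0 0 0;-0.142 -0.0476 0.239 0 0 0;-0.142 -0.0476 0.239 0 0 0;-0.142 -0.0476 0.239 0 0 0;-0.142 -0.0476 0.239 0 0 0;-0.142 -0.0476 0.239 0 0 0;-0.142 -0.0476 0.239 0 0 0;0 0 0 0 0 0;0 0 0 0 0 0")

```text
time_s: 13.9
tcp_pos: [0.5723, -0.1173, 0.3203]
ee_rot: [[0.804, 0.319, 0.502], [0.27, -0.948, 0.17], [0.53, -0.001, -0.848]]
wrist_force: [-0.2, 0.2, -0.7]
gripper_width: 0.292
gripper_force: 30.0
```

play_rows(commands="-0.132 0.395 0 0 0 0;-0.132 0.395 0 0 0 0;-0.132 0.395 0 0 0 0;-0.132 0.395 0 0 0 0;-0.132 0.395 0 0 0 0;-0.132 0.395 0 0 0 0;-0.132 0.395 0 0 0 0;-0.134 0.396 0 0 0 0;0 0 0 0 0 0;0.084 0.028 -0.141 0 0 0;0.084 0.028 -0.141 0 0 0;0.084 0.028 -0.141 0 0 0;0.084 0.028 -0.141 0 0 0;0 0 0 0 0 0;0 0 0 0 0 0;0 0 0 0 0 0")

```text
time_s: 15.5
tcp_pos: [0.5508, -0.0192, 0.3034]
ee_rot: [[0.804, 0.319, 0.502], [0.27, -0.948, 0.17], [0.53, -0.001, -0.848]]
wrist_force: [0.5, 0.1, -0.3]
gripper_width: 0.289
gripper_force: 30.0
```

```bash
python3 st.py
python3 - <<'E'
from h import *
p,d=cams.capture("scene"); q,d=cams.capture("top")
k=6
a=cv2.resize(p[155:245,245:311],None,fx=k,fy=k,interpolation=2); b=cv2.resize(q[215:305,320:386],None,fx=k,fy=k,interpolation=2)
cv2.imwrite("pics/ret.png",np.hstack([a,b]))
E
```

```text
t 15.5 p [ 0.5508 -0.0192  0.3034] rotleft/.15 [-0.006 -0.    -0.011] F [ 0.5  0.1 -0.3] w 25.1 j [ 13.1  -1.9 -22.7  -4.9 -37.5  98.5]
TCP in holder frame mm [ -2.3   1.2 129.2]
0.075 [ 0.798  0.226 -1.181]
0 [ 2.054  0.646 -3.302]
```

View pics/ret.png

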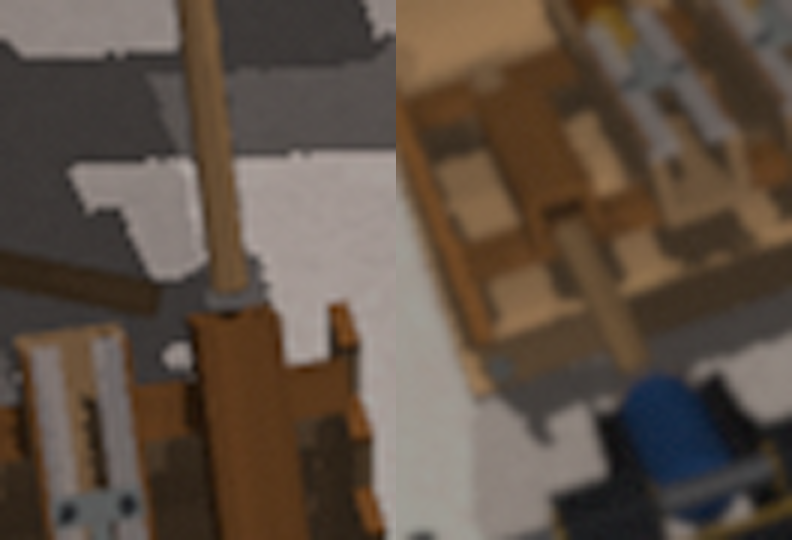

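The pose matches the recorded home pose to within 0.2 mm, and the tip at (230,290) is over the holder mouth at (236,312). Inserting slowly while watching the force.

play_rows(commands="0.0503 0.0168 -0.0848 0 0 0;0.0503 0.0168 -0.0848 0 0 0;0.0503 0.0168 -0.0848 0 0 0;0.0503 0.0168 -0.0848 0 0 0;0.0503 0.0168 -0.0848 0 0 0;0 0 0 0 0 0")

```text
time_s: 16.2
tcp_pos: [0.5585, -0.0165, 0.2901]
ee_rot: [[0.804, 0.319, 0.502], [0.27, -0.948, 0.17], [0.53, -0.001, -0.848]]
wrist_force: [0.5, -0.8, -0.7]
gripper_width: 0.291
gripper_force: 30.0
```

play_rows(commands="0.067 0.0224 -0.113 0 0 0;0.067 0.0224 -0.113 0 0 0;0.067 0.0224 -0.113 0 0 0;0.067 0.0224 -0.113 0 0 0;0.067 0.0224 -0.113 0 0 0;0.067 0.0224 -0.113 0 0 0;0.067 0.0224 -0.113 0 0 0;0.067 0.0224 -0.113 0 0 0;0.067 0.0224 -0.113 0 0 0;0.067 0.0224 -0.113 0 0 0;0 0 0 0 0 0")

```text
time_s: 17.3
tcp_pos: [0.5787, -0.0098, 0.2561]
ee_rot: [[0.804, 0.319, 0.502], [0.27, -0.948, 0.17], [0.53, -0.001, -0.848]]
wrist_force: [-0.3, 0.2, 0.2]
gripper_width: 0.289
gripper_force: 30.0
```

play_rows(commands="0.067 0.0224 -0.113 0 0 0;0.067 0.0224 -0.113 0 0 0;0.067 0.0224 -0.113 0 0 0;0.067 0.0224 -0.113 0 0 0;0.067 0.0224 -0.113 0 0 0;0.067 0.0224 -0.113 0 0 0;0.067 0.0224 -0.113 0 0 0;0.067 0.0224 -0.113 0 0 0;0.067 0.0224 -0.113 0 0 0;0.067 0.0224 -0.113 0 0 0;0.067 0.0224 -0.113 0 0 0;0.067 0.0224 -0.113 0 0 0;0.067 0.0224 -0.113 0 0 0;0 0 0 0 0 0")

```text
time_s: 18.7
tcp_pos: [0.6048, -0.001, 0.2121]
ee_rot: [[0.804, 0.319, 0.502], [0.27, -0.948, 0.17], [0.53, -0.001, -0.848]]
wrist_force: [1.7, 0.9, -1.0]
gripper_width: 0.293
gripper_force: 30.0
```

```bash
python3 st.py
```

```text
t 18.7 p [ 0.6048 -0.001   0.2121] rotleft/.15 [-0.006 -0.003 -0.013] F [ 1.7  0.9 -1. ] w 25.5 j [ 13.8   8.5 -25.   -6.3 -24.7  99.8]
TCP in holder frame mm [-2.4  1.3 21.6]
0.075 [-1.002 -0.381  1.863]
0 [ 0.254  0.04  -0.257]
```

play_rows(commands="0.0335 0.0112 -0.0565 0 0 0;0.0335 0.0112 -0.0565 0 0 0;0.0335 0.0112 -0.0565 0 0 0;0.0335 0.0112 -0.0565 0 0 0;0.0335 0.0112 -0.0565 0 0 0;0.0168 0.0056 -0.0283 0 0 0;0.0084 0.0028 -0.014 0 0 0;0 0 0 0 0 0;0 0 0 0 0 0")

```text
time_s: 19.6
tcp_pos: [0.6104, 0.0008, 0.2027]
ee_rot: [[0.804, 0.319, 0.502], [0.27, -0.948, 0.17], [0.53, -0.001, -0.848]]
wrist_force: [0.9, 0.5, -0.8]
gripper_width: 0.287
gripper_force: 30.0
```

```bash
python3 st.py
```

```text
t 19.6 p [0.6104 0.0008 0.2027] rotleft/.15 [-0.007 -0.002 -0.012] F [ 0.9  0.5 -0.8] w 25.0 j [ 13.8   9.6 -25.1  -6.5 -23.5 100. ]
TCP in holder frame mm [-2.4  1.3 10.6]
0.075 [-1.186 -0.441  2.173]
0 [ 0.07  -0.021  0.053]
```

play_rows(commands="0.0084 0.0028 -0.014 0 0 0;0.0084 0.0028 -0.014 0 0 0;0 0 0 0 0 0;0 0 0 0 0 0")

```text
time_s: 20.0
tcp_pos: [0.6106, 0.0008, 0.2025]
ee_rot: [[0.804, 0.319, 0.502], [0.27, -0.948, 0.17], [0.53, -0.001, -0.848]]
wrist_force: [-3.6, -0.1, 5.8]
gripper_width: 0.287
gripper_force: 30.0
```

The shoulder is seated, with about 7 N along the axis at the home pose. Releasing and backing out along the axis.

play_rows(commands="0 0 0 0 0 0;0 0 0 0 0 0;0 0 0 0 0 0;0 0 0 0 0 0;0 0 0 0 0 0", grip=52)

```text
time_s: 20.5
tcp_pos: [0.6107, 0.0009, 0.2016]
ee_rot: [[0.804, 0.319, 0.501], [0.27, -0.948, 0.17], [0.529, -0.001, -0.848]]
wrist_force: [0.7, 0.6, -0.2]
gripper_width: 0.581
gripper_force: 0.0
```

play_rows(commands="-0.1675 -0.056 0.2827 0 0 0;-0.1675 -0.056 0.2827 0 0 0;-0.1675 -0.056 0.2827 0 0 0;-0.1675 -0.056 0.2827 0 0 0;-0.1675 -0.056 0.2827 0 0 0;-0.1675 -0.056 0.2827 0 0 0;-0.1675 -0.056 0.2827 0 0 0;-0.1675 -0.056 0.2827 0 0 0;-0.3 0 0.5 0 0 0;-0.3 0 0.5 0 0 0;-0.3 0 0.5 0 0 0;0 0 0 0 0 0;0 0 0 0 0 0")

```text
time_s: 21.8
tcp_pos: [0.5434, -0.0125, 0.3149]
ee_rot: [[0.804, 0.319, 0.502], [0.27, -0.948, 0.17], [0.53, -0.001, -0.848]]
wrist_force: [0.1, -0.3, -0.7]
gripper_width: 0.599
gripper_force: 0.0
```

```bash
python3 st.py
python3 - <<'E'
from h import *
p,d=cams.capture("scene")
cv2.imwrite("pics/end.png",cv2.resize(p[150:350,130:400],None,fx=2.9,fy=2.9,interpolation=2))
E
```

```text
t 21.8 p [ 0.5434 -0.0125  0.3149] rotleft/.15 [-0.01   0.    -0.012] F [ 0.1 -0.3 -0.7] w 52.1 j [ 14.4  -3.4 -22.8  -3.7 -38.7  96.4]
TCP in holder frame mm [ -0.4   9.9 141.6]
0.075 [ 1.046e+00  1.000e-03 -1.564e+00]
0 [ 2.302  0.421 -3.684]
```

View pics/end.png

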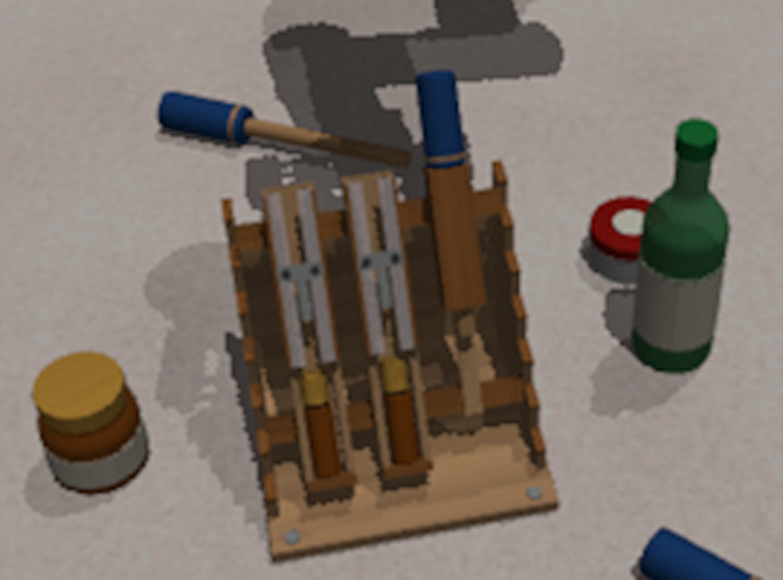

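The rod is home in its holder at (440,115), both vials lie in their trays against the stops, and the oil, honey and tin have not moved. Handing in.

```bash
python3 -c "
from station import r
print(r.finish_job())"
```

```text
the job is handed in; nothing more can be done
None
```

The jammed vial now lies in its tray against the stop, the rod is fully back in its holder, nothing else was moved, and the job was handed in at about 22 s.

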